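# Snug up the coolant filler plug and cap it

## Robot

A 6-joint arm with a two-finger parallel gripper is mounted at the origin on the work surface. World frame = base frame: x ahead of the robot, y to its left, z up, the work surface at z = 0. Lengths are in m, angles in degrees, forces in N, time in s.
With the tool pointing down it reaches from about 0.325 to 0.85 m from the base axis. Payload 4.4 kg.
Tool frame: the origin (TCP) lies midway between the tips of the shut fingers; the grasp point (between the pads) lies 19 mm behind it; z points along the fingers, y is the direction in which the jaws open and shut (so a half turn about z gives the same grasp; the last joint's range is limited). The gripper opens to 94 mm and grips with 3 to 60 N. Pads are 16 mm wide; open, the fingers measure 119 mm over their backs; the gripper's body (75 mm by 177 mm) begins 78 mm behind the grasp point.
Start: joints at [-75.43, 11.837, 88.321, -0, 79.842, -8.623], TCP at [0.226, -0.529, 0.173] pointing down, gripper open.
Joint ranges: [-156.59, 156.59], [-49.26, 127.26], [12.9, 141.05], [-63.56, 243.56], [4.71, 150.69], [-161.64, 161.64]. Speed limits (degrees/s): [159.86, 159.86, 180, 180, 180, 180].

## Interface

Orientations are given as [roll, pitch, yaw] about the fixed x, y, z axes, in that order (R = Rz(yaw) Ry(pitch) Rx(roll)).
In Python, from bench import readout, optics, sign_off gives the robot as it stands.
- The arm moves only by the shell command python3 -m inch 'ROWS'. ROWS is JSON, a list of rows, each a list of 5 numbers: the shift along the tool's x, y, z in cm, then the turn about the tool's z in degrees, then the opening, from 0 (shut) to 1 (fully open). A call has 1 to 5 rows; each row shifts and turns the commanded pose from where the row before left it, along the tool's axes as they then stand; what a row does not reach is not made up. A row lasts 1/10 s, in which the tool goes at most 50 mm and 8.59 degrees, less where a joint would pass 70% of its speed; a pose out of reach is approached as far as the arm can. A call with a gripper value outside its range is refused whole. The fingers move at their own pace and stop on an object; the grip force is fixed at half the most. Time passes only in rows, so rows that do not move let the fingers close. It gives the time, the measured TCP pose, the force and the opening at its end, in the units of the state.
- readout.get_state(): the state, without advancing time (a new reading comes with each control period).
- optics.camera(name): name is "scene" or "top" or "wrist"; returns (picture, depth): 480x640x3 uint8, red, green, blue; 480x640 float32, m along the optical axis (not along the pixel's ray), 0 where there is no reading.
- optics.camera_model(name): a dict with "K" (3x3 intrinsics, pixels), "R" (3x3) and "t" (3): a world point X has camera coordinates R X + t. Camera axes: x right, y down, z forward; pixel columns grow to the right and rows downward; lengths in m; the calibration is good to about 2 mm. A picture is of the moment at which its call begins: read the wrist's pose just before it. camera_model takes no time and is no camera call; for the wrist camera it gives the pose at the moment of the call.
- sign_off(): hands the job in, once; it reports no verdict.
The state is a dict: "time": time; "joints": joint angles; "joint_vel": joint speeds; "tau": joint torques, N m; "tool_pos": TCP position; "ee_rot": TCP orientation; "contact_force": force on the tool from outside, world axes, zero at the start; "moment": the same for the moment, N m; "grip_width": finger opening in m.
Only numpy, scipy, OpenCV 4.12 (cv2) and the standard library are available. Lean on these libraries where they do the work, as an engineer would, in place of code of your own. Each camera call takes 0.05 s, during which the arm holds its last target.

## Task

Screw the T-handled filler plug of the workstation's coolant unit clockwise until it has gone properly snug in its tapered thread, but do not force it past that, or the seat is crushed. Then pick up the black dust cap and set it down over the plug so that it stands flat on the unit's deck. Leave the other things on the desk where they are.

Things in the scene. Friction and masses are not known exactly. Their poses are not given: they have to be found in the camera images.
- plug_grip (a point): Middle of the upright flat bar that is the brass filler plug's head, on the thread axis: 36 mm long (this point's x), 12 mm thick (y), 32 mm high (z up, the thread axis), on a round flange 37 mm across, 4 mm thick. The point is 16 mm above the flange and 16 mm below the bar's top, 39 mm above the unit's deck. The plug is already started in its thread.
- plug: The same plug; origin 25 mm below point plug_grip, same axes. Clockwise from above tightens (it hardly sinks). It runs at 0.04 N m for 0.8 to 3.2 rad, different every time, unseen; then the taper bites and torque climbs 0.5 N m per rad. Snug is 0.2 rad past the bite or more: aim for 0.15 N m held still, 0.3 in motion; 0.9 rad past it (0.4 N m held still) the seat is crushed. It eases back when let go.
- seat: Soft tapered seat inside the boss, out of sight, squeezed down 0.5 mm per radian once the plug bites; origin on the thread axis 10 mm below the deck at the start. Its position does not tell beforehand where the plug goes snug.
- port (a point): Point on the thread axis at the height of the deck, the unit's flat top (80 mm above the desk), z up, x along the unit. The boss round it is 42 mm across and stands 14 mm above the deck.
- unit: Coolant unit, fixed: a dark metal box 240 mm long (x), 170 mm wide, 80 mm high, origin under its centre on the desk. The threaded boss is at x = -45 mm, y = 0; a low slotted screw (leave it) at 30, 55 mm; a block of aluminium fins 30 mm high on the deck from x = 60 to 110 mm.
- cap: Loose black plastic dust cap, an upside-down cup 58 mm across and 64 mm high with a 4 mm wall (50 mm inside, 59 mm deep), with a finger bar on top; 90 g or so. Origin at the centre of its lower rim, z up.
- cap_grip (a point): Centre of the cap's finger bar, 78 mm above the cap's lower rim: the bar is 34 mm long (x), 14 mm thick (y) and 28 mm high (z). The cap may stand at any of three places on the desk.
- mug: White mug 76 mm across, 85 mm high, handle at its +y, origin under it. Bystander.
- tape: Roll of clear tape lying flat, 80 mm across, 30 mm high, origin under it. Bystander.
- mouse: Black computer mouse 100 x 58 x 30 mm, origin under it. Bystander.
- stapler: Stapler 140 x 34 x 55 mm, origin under it. Bystander.
- terminal: Grey card terminal 170 x 80 x 46 mm, origin under it. Bystander.
- notepad: Paper notepad 150 x 100 x 8 mm, origin under it. Bystander.
- driver: Screwdriver 160 mm long, lying. Bystander.
Things that resemble listed ones, but are neither listed nor needed, are in the scene too. Leave any blue or red look-alike of the cap alone.

How it is judged:
By the outcome, as a careful person would: the job done as asked, in the order asked, and still so for the second after the job is handed in, with the robot touching nothing.
It also fails if it takes over 72 s, if anything falls off the work surface, if the arm or the gripper's body presses on something with over 40 N, if the wrist force passes 120 N, or if a joint passes its speed limit or range.

## Working session

There is one attempt and no reset: what is moved stays moved. The work goes in short steps, Python scripts to look and compute and a shell command to move; the robot and the scene stay as the last step left them, time stands still between calls to the robot, and variables do not carry over. Pictures are saved under pics/ and viewed, and the job is handed in when it is done.

```bash
ls; mkdir -p pics
python3 - <<'E'
from bench import readout, optics
import cv2,numpy as np
print(readout.get_state())
for n in ["scene","top"]:
    p,d=optics.camera(n); cv2.imwrite(f"pics/{n}0.png",p[:,:,::-1]); np.save(f"pics/{n}0.npy",d)
    m=optics.camera_model(n); print(n,{k:np.round(v,4).tolist() for k,v in m.items()})
E
```

```text
pics
{'time': 0.0, 'joints': array([-7.54292836e+01,  1.18865068e+01,  8.84044465e+01, -1.67059327e-04,
        7.98412260e+01, -8.62307976e+00]), 'joint_vel': array([ 0.05073701,  0.02349328, -0.06105417, -0.0185447 ,  0.05573153,
        0.02486108]), 'tau': array([-7.26433464e-04, -3.70883667e+01, -2.81416941e+01,  6.96714129e-02,
        3.60677589e-02, -1.78447171e-04]), 'tool_pos': array([ 0.22622237, -0.52766685,  0.17217146]), 'ee_rot': array([-1.79869290e+02, -1.96555890e-02,  2.31938034e+01]), 'contact_force': array([0.79969924, 0.26543691, 0.20747621]), 'moment': array([ 0.02262587,  0.0006952 , -0.01633996]), 'grip_width': 0.09415396144079291}
scene {'K': [[571.1424, 0.0, 312.431], [0.0, 571.1424, 236.8911], [0.0, 0.0, 1.0]], 'R': [[-0.6238, 0.7815, -0.009], [0.6231, 0.4903, -0.6093], [-0.4718, -0.3857, -0.7929]], 't': [0.3871, -0.2707, 1.8521]}
top {'K': [[482.2861, 0.0, 314.8347], [0.0, 482.2861, 240.6679], [0.0, 0.0, 1.0]], 'R': [[-0.0044, -1.0, -0.003], [-0.9984, 0.0046, -0.0565], [0.0565, 0.0028, -0.9984]], 't': [-0.0266, 0.5565, 1.0714]}
```

View pics/scene0.png

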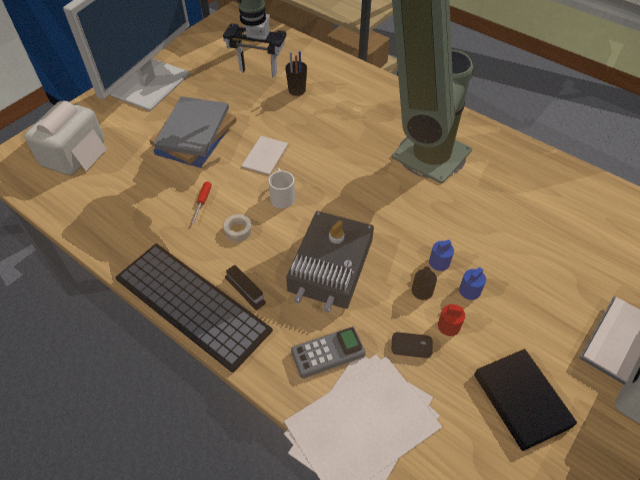

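View pics/top0.png

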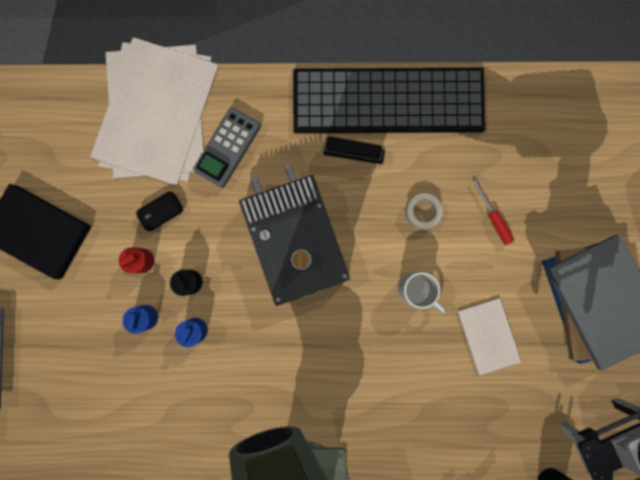

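The scene view shows the unit at (332,258), with the plug on its deck at (337,232). In the top view the plug is at (301,259).

Things that could be taken for the cap, by top-view pixel:
- Black cup at (185,282).
- Blue cups at (140,319) and (191,332).
- Red cup at (135,260).
- Black pen cup, scene view only, at (297,78).

I choose the black cup with the finger bar at (185,282), and I'll check it in a crop.

```bash
cat > h.py <<'E'
import numpy as np,cv2
from bench import readout, optics
def ray(m,u,v):
    K,R,t=[np.array(m[k]) for k in("K","R","t")]
    return -R.T@t, R.T@np.linalg.solve(K,np.array([u,v,1.]))
def onplane(m,u,v,z):
    c,d=ray(m,u,v); return c+d*(z-c[2])/d[2]
def deproj(m,u,v,dep):
    c,d=ray(m,u,v); return c+d*dep
def cloud(m,D):
    K,R,t=[np.array(m[k]) for k in("K","R","t")]
    v,u=np.indices(D.shape); P=np.stack([(u-K[0,2])/K[0,0]*D,(v-K[1,2])/K[1,1]*D,D],-1)
    return (P-t)@R
def tri(obs):
    A=np.zeros((3,3));b=np.zeros(3)
    for m,u,v in obs:
        c,d=ray(m,u,v); d=d/np.linalg.norm(d); Q=np.eye(3)-np.outer(d,d); A+=Q;b+=Q@c
    return np.linalg.solve(A,b)
E
python3 - <<'E'
from h import *
a=cv2.imread("pics/scene0.png"); t=cv2.imread("pics/top0.png")
f=lambda I,x,y,r:cv2.resize(I[y-r:y+r,x-r:x+r],(380,380),interpolation=cv2.INTER_CUBIC)
cv2.imwrite("pics/crop0.png",np.vstack([np.hstack([f(a,424,280,30),f(a,337,236,30)]),np.hstack([f(t,185,282,30),f(t,301,259,30)])])[:, :][::1])
I=cv2.imread("pics/crop0.png"); cv2.imwrite("pics/crop0.png",cv2.resize(I,(600,600)))
for n,I in(("top",t),("scene",a)):
    m=optics.camera_model(n); D=np.load(f"pics/{n}0.npy"); P=cloud(m,D)
    hsv=cv2.cvtColor(I,cv2.COLOR_BGR2HSV)
    for nm,(u,v) in dict(cap=(185,282) if n=="top" else (424,278),plug=(301,259) if n=="top" else (337,229)).items():
        print(n,nm,P[v,u].round(4))
        W=P[v-25:v+25,u-25:u+25].reshape(-1,3); print(' topz',np.sort(W[:,2])[-15:].round(3)); 
        s=W[W[:,2]>W[:,2].max()-0.012]; print(len(s),s.mean(0).round(4))
E
```

```text
top cap [0.4663 0.2476 0.0714]
 topz [0.095 0.096 0.096 0.096 0.096 0.096 0.096 0.096 0.096 1.101 1.101 1.101
 1.101 1.101 1.101]
6 [ 0.4949 -0.0321  1.101 ]
top plug [ 0.513  -0.0015  0.134 ]
 topz [0.138 0.138 0.138 0.138 0.138 0.138 0.138 0.138 0.138 0.138 0.139 1.101
 1.101 1.101 1.101]
4 [ 0.4949 -0.0321  1.101 ]
scene cap [0.4802 0.255  0.0789]
 topz [0.097 0.097 0.097 0.098 1.307 1.307 1.307 1.307 1.307 1.307 1.307 1.307
 1.307 1.307 1.307]
11 [1.284  0.5447 1.307 ]
scene plug [0.5207 0.0046 0.126 ]
 topz [1.307 1.307 1.307 1.307 1.307 1.307 1.307 1.307 1.307 1.307 1.307 1.307
 1.307 1.307 1.307]
19 [1.284  0.5447 1.307 ]
```

View pics/crop0.png

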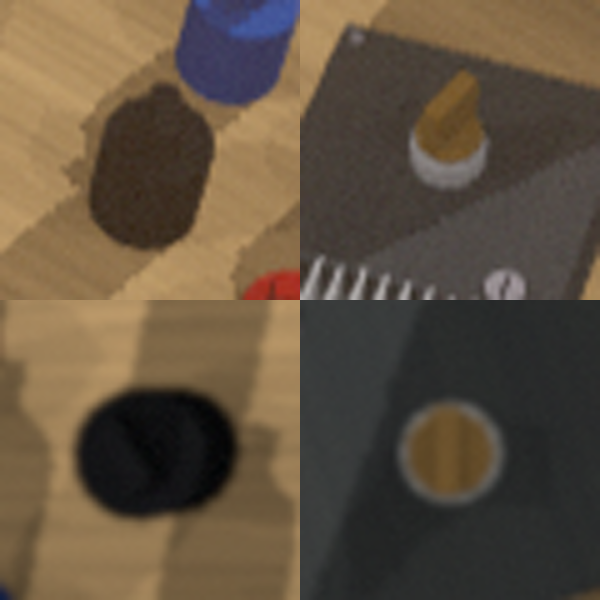

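The crop confirms that the black cup carries a finger bar, which is the cap. The brass plug's bar runs roughly up and down in the top view. Next I measure the axes and headings from masks.

Run:
```python
from h import *
t=cv2.imread("pics/top0.png"); m=optics.camera_model("top"); D=np.load("pics/top0.npy"); P=cloud(m,D)
hsv=cv2.cvtColor(t,cv2.COLOR_BGR2HSV)
u,v=301,259
b=((hsv[...,1]>100)&(hsv[...,0]<30)).astype(np.uint8); w=np.zeros_like(b); w[v-16:v+16,u-16:u+16]=1; b&=w
M=cv2.moments(b,True); c=(M['m10']/M['m00'],M['m01']/M['m00']); print("brass px",c,M['m00'], onplane(m,*c,0.103),onplane(m,*c,0.119))
def bar(c,lo,hi,r):
    v,u=np.indices(D.shape); s=(abs(u-c[0])<r)&(abs(v-c[1])<r)&(P[...,2]>lo)&(P[...,2]<hi)
    W=P[s]; 
    rect=cv2.minAreaRect((W[:,:2]*1000).astype(np.float32)); 
    C=np.cov(W[:,:2].T); e,V=np.linalg.eigh(C); print(len(W),W.mean(0).round(4),"sd",np.sqrt(e).round(4),"heading",np.degrees(np.arctan2(V[1,1],V[0,1])).round(1),rect)
bar(c,.120,.145,16); bar((185,282),.075,.1,20)
bar((185,282),.06,.1,20)
v_,u_=np.indices(D.shape)
for n in["scene"]:
    m2=optics.camera_model(n);D2=np.load("pics/scene0.npy");P2=cloud(m2,D2)
    for (uu,vv,r,lo,hi) in((337,230,18,.115,.145),(424,275,25,.072,.1)):
        s=(abs(u_-uu)<r)&(abs(v_-vv)<r)&(P2[...,2]>lo)&(P2[...,2]<hi)
        W=P2[s]; C=np.cov(W[:,:2].T); e,V=np.linalg.eigh(C); print(n,len(W),W.mean(0).round(4),np.sqrt(e).round(4),np.degrees(np.arctan2(V[1,1],V[0,1])).round(1))
# unit deck heading
s=(P[...,2]>.072)&(P[...,2]<.088)&(abs(u_-295)<75)&(abs(v_-240)<85); rr=cv2.minAreaRect((P[s][:,:2]*1000).astype(np.float32)); print("deck",rr)
```

```text
brass px (300.4901960784314, 258.9852941176471) 204.0 [5.13586711e-01 4.87932295e-04 1.03000000e-01] [ 5.13287766e-01 -3.45539243e-05  1.19000000e-01]
107 [0.5139 0.0014 0.1357] sd [0.0034 0.0105] heading 179.9 ((514.0203857421875, 1.4363019466400146), (10.185385704040527, 34.103515625), 89.73410034179688)
141 [0.4658 0.254  0.0904] sd [0.0044 0.01  ] heading -146.9 ((465.5024108886719, 255.31336975097656), (33.75873565673828, 14.552167892456055), 34.36516571044922)
574 [0.4659 0.2535 0.0713] sd [0.0142 0.0145] heading -177.6 ((465.4631652832031, 255.72360229492188), (56.54035949707031, 57.230628967285156), 41.630001068115234)
scene 89 [0.5168 0.0009 0.13  ] [0.0033 0.0117] 179.4
scene 89 [0.4701 0.2543 0.0884] [0.004  0.0114] -145.8
deck ((556.4315185546875, 16.1983642578125), (240.6888427734375, 170.21299743652344), 19.37148666381836)
```

```bash
for i in 1 2 3; do python3 -m inch '[[3.15,-2.49,0,0,1],[3.15,-2.49,0,0,1],[3.15,-2.49,0,0,1],[3.15,-2.49,0,0,1],[3.15,-2.49,0,0,1]]'; done
```

```text
time: 0.6
tool_pos: [0.3224, -0.3502, 0.1728]
ee_rot: [-179.9, -0.0, 23.2]
contact_force: [0.7, -1.0, -0.8]
grip_width: 0.0937
time: 1.1
tool_pos: [0.4181, -0.1739, 0.173]
ee_rot: [-180.0, 0.0, 23.2]
contact_force: [1.1, -0.3, -0.6]
grip_width: 0.0938
time: 1.6
tool_pos: [0.5138, 0.0026, 0.1729]
ee_rot: [-180.0, 0.0, 23.2]
contact_force: [0.6, -1.3, -0.3]
grip_width: 0.0939
```

```bash
for i in 1 2 3; do python3 -m inch '[[0,0,-0.4,-8.5,0.6],[0,0,-0.4,-8.5,0.6],[0,0,-0.4,-8.5,0.6],[0,0,-0.4,-8.5,0.6],[0,0,-0.4,-8.5,0.6]]'; done;  python3 -m inch '[[0,0,0,-8.5,0.6],[0,0,0,-8.5,0.6],[0,0,0,-8.5,0.6],[0,0,0,-3.8,0.6],[0,0,0,0,0.6]]'
python3 - <<'E'
from h import *
s=readout.get_state(); m=optics.camera_model("wrist"); p,d=optics.camera("wrist"); cv2.imwrite("pics/w1.png",p[:,:,::-1]); np.save("pics/w1.npy",d); np.savez("pics/w1m.npz",**{k:np.array(v) for k,v in m.items()})
print(s['tool_pos'],s['ee_rot'],s['joints'].round(1),s['moment'])
E
```

```text
time: 2.1
tool_pos: [0.5131, 0.0011, 0.1928]
ee_rot: [-179.9, 0.0, 66.1]
contact_force: [-0.5, 0.2, -0.4]
grip_width: 0.0584
time: 2.6
tool_pos: [0.5132, 0.001, 0.2129]
ee_rot: [-179.9, -0.0, 108.5]
contact_force: [0.1, 0.2, 0.5]
grip_width: 0.0559
time: 3.1
tool_pos: [0.5132, 0.0009, 0.2329]
ee_rot: [-180.0, -0.1, 151.0]
contact_force: [0.6, 0.7, 0.5]
grip_width: 0.0567
time: 3.6
tool_pos: [0.5132, 0.0009, 0.2328]
ee_rot: [180.0, -0.1, 180.0]
contact_force: [-0.1, 0.2, 0.2]
grip_width: 0.0565
[0.51323049 0.0009191  0.2327884 ] [ 1.79991353e+02 -6.56328793e-02  1.79982702e+02] [ -9.6   1.9  92.3  -0.   85.8 -99.5] [ 0.02969757 -0.1384584  -0.00660406]
```

View pics/w1.png

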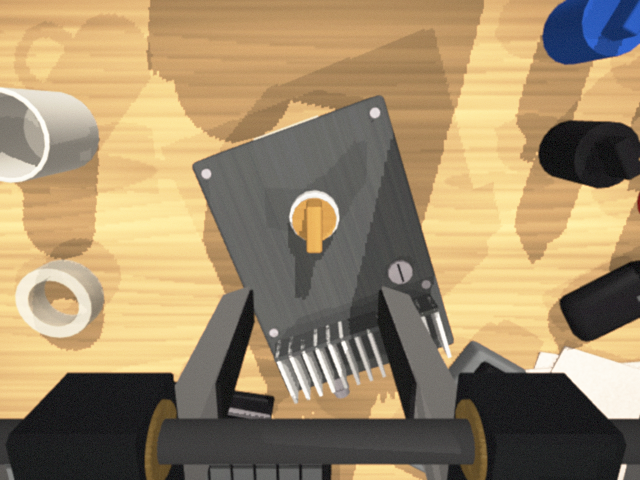

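The wrist view shows the plug's bar at about (315,230), on a flange centred at about (315,216). The bar's edges are nearly vertical in the picture.

Run:
```python
from h import *
m=dict(np.load("pics/w1m.npz")); D=np.load("pics/w1.npy"); P=cloud(m,D); I=cv2.imread("pics/w1.png"); hsv=cv2.cvtColor(I,cv2.COLOR_BGR2HSV)
v,u=np.indices(D.shape); w=(abs(u-315)<35)&(abs(v-220)<45)
W=P[w&(P[...,2]>.130)&(P[...,2]<.15)]; print("bar",len(W),W.mean(0).round(4),cv2.minAreaRect((W[:,:2]*1000).astype(np.float32)))
br=w&(hsv[...,1]>130)&(hsv[...,0]<25)
W=P[br&(P[...,2]>.099)&(P[...,2]<.108)]; print("flange",len(W),W.mean(0).round(4),cv2.minEnclosingCircle((W[:,:2]*1000).astype(np.float32)))
W=P[w&(P[...,2]>.090)&(P[...,2]<.107)]; print("boss",cv2.minEnclosingCircle((W[:,:2]*1000).astype(np.float32)))
# bar edges by bright-top mask
top=w&(P[...,2]>.130)&(P[...,2]<.15); uv=np.argwhere(top)[:,::-1].astype(np.float32); r=cv2.minAreaRect(uv); print(r, onplane(m,*r[0],0.135))
```

```text
bar 746 [0.5116 0.0009 0.1341] ((512.146728515625, 0.9013218879699707), (11.375699996948242, 36.15956115722656), 89.76388549804688)
flange 788 [0.5118 0.0012 0.1025] ((512.1851806640625, 1.6926261186599731), 18.328365325927734)
boss ((512.4480590820312, 0.9913654923439026), 20.88987922668457)
((313.5, 228.5), (47.0, 15.0), 90.0) [0.51101262 0.00088736 0.135     ]
```

Both views put the axis near (0.513, 0.001) with the bar heading at 0°, so the tool is aligned. I descend to TCP z ≈ 0.107 and grip.

```bash
python3 -m inch '[[0,0,3,0,0.6],[0,0,3,0,0.6],[0,0,3,0,0.6],[0,0,2.5,0,0.6],[0,0,1,0,0.6]]'; python3 -m inch '[[0,0,0,0,0.6],[0,0,0,0,0],[0,0,0,0,0],[0,0,0,0,0],[0,0,0,0,0]]'; python3 -m inch '[[0,0,0,0,0],[0,0,0,0,0],[0,0,0,0,0],[0,0,0,0,0]]'
cat > st.py <<'E'
from bench import readout
s=readout.get_state(); print(round(s['time'],2),'yaw',s['ee_rot'][2].round(2),'pos',s['tool_pos'].round(4),'F',s['contact_force'].round(1),'M',s['moment'].round(3),'j6',s['joints'][5].round(2),'tau6',s['tau'][5].round(3),'w',round(s['grip_width'],4))
E
python3 st.py
```

```text
time: 4.15
tool_pos: [0.5111, 0.0013, 0.1053]
ee_rot: [179.9, -0.3, 179.9]
contact_force: [0.2, 0.3, 0.3]
grip_width: 0.0563
time: 4.65
tool_pos: [0.5145, 0.0007, 0.1094]
ee_rot: [-180.0, 0.1, 180.0]
contact_force: [0.2, 0.2, 0.4]
grip_width: 0.0276
time: 5.05
tool_pos: [0.5136, 0.0009, 0.1083]
ee_rot: [180.0, -0.0, 180.0]
contact_force: [0.5, 0.5, -0.4]
grip_width: 0.0004
5.05 yaw 179.99 pos [0.5136 0.0009 0.1083] F [ 0.5  0.5 -0.4] M [ 0.067 -0.11   0.025] j6 -99.56 tau6 0.0 w 0.0004
```

The fingers shut to 0.4 mm, so they hold nothing. I'll look.

```bash
cat > shot.py <<'E'
import sys
from h import *
tag=sys.argv[1]
for n in sys.argv[2:]:
    m=optics.camera_model(n); p,d=optics.camera(n); cv2.imwrite(f"pics/{tag}_{n}.png",p[:,:,::-1]); np.save(f"pics/{tag}_{n}.npy",d); np.savez(f"pics/{tag}_{n}.npz",**{k:np.array(v) for k,v in m.items()})
E
python3 shot.py a wrist scene
python3 - <<'E'
import cv2,numpy as np
a=cv2.imread("pics/a_wrist.png");b=cv2.imread("pics/a_scene.png")[170:300,270:400]
cv2.imwrite("pics/a.png",np.hstack([cv2.resize(a,(440,330)),cv2.resize(b,(330,330))]))
E
```

```text
(no output)
```

View pics/a.png

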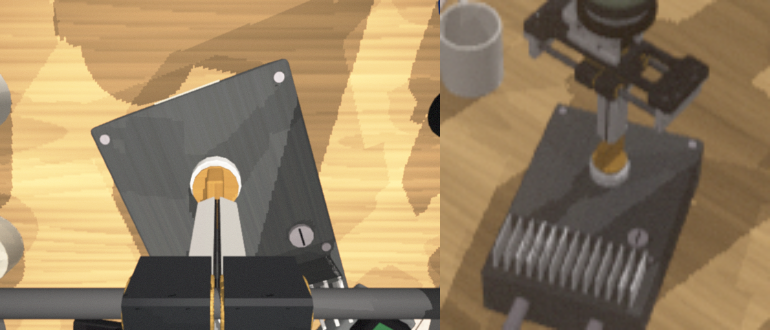

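```bash
python3 st.py
python3 - <<'E'
from h import *
for n,win in(("wrist",(250,420,240,330)),("scene",(320,355,190,245))):
    m=dict(np.load(f"pics/a_{n}.npz")); P=cloud(m,np.load(f"pics/a_{n}.npy"))
    if n=="wrist":
        for v in range(225,420,12): print(v,[P[v,u].round(3).tolist() for u in(298,314,330)])
    else:
        for v in range(200,246,3): print(v,[P[v,u].round(3).tolist() for u in(332,336,340)])
E
```

```text
5.15 yaw 179.99 pos [0.5136 0.0009 0.1083] F [0.3 0.5 0.4] M [ 0.088 -0.138 -0.011] j6 -99.56 tau6 0.0 w 0.0008
225 [[0.491, -0.008, 0.08], [0.491, 0.001, 0.08], [0.491, 0.011, 0.08]]
237 [[0.494, -0.007, 0.095], [0.494, 0.001, 0.093], [0.495, 0.01, 0.092]]
249 [[0.498, -0.007, 0.103], [0.495, 0.001, 0.113], [0.498, 0.01, 0.102]]
261 [[0.505, -0.007, 0.101], [0.495, 0.001, 0.13], [0.505, 0.01, 0.102]]
273 [[0.511, -0.007, 0.103], [0.499, 0.001, 0.135], [0.512, 0.01, 0.102]]
285 [[0.519, -0.007, 0.102], [0.505, 0.001, 0.136], [0.518, 0.01, 0.104]]
297 [[0.504, -0.005, 0.15], [0.505, 0.002, 0.149], [0.504, 0.008, 0.151]]
309 [[0.504, -0.005, 0.162], [0.505, 0.002, 0.161], [0.503, 0.008, 0.163]]
321 [[0.504, -0.004, 0.173], [0.505, 0.002, 0.17], [0.504, 0.008, 0.173]]
333 [[0.504, -0.004, 0.182], [0.506, 0.002, 0.179], [0.504, 0.007, 0.182]]
345 [[0.504, -0.004, 0.191], [0.505, 0.002, 0.187], [0.504, 0.007, 0.19]]
357 [[0.504, -0.003, 0.198], [0.505, 0.002, 0.196], [0.503, 0.007, 0.199]]
369 [[0.504, -0.003, 0.205], [0.506, 0.002, 0.201], [0.504, 0.007, 0.205]]
381 [[0.48, -0.001, 0.245
[... 750 characters left out ...]
2, 0.172], [0.52, 0.012, 0.176]]
221 [[0.525, -0.009, 0.153], [0.524, 0.003, 0.162], [0.521, 0.013, 0.167]]
224 [[0.486, -0.038, 0.081], [0.523, 0.002, 0.147], [0.507, 0.004, 0.134]]
227 [[0.528, -0.007, 0.132], [0.525, 0.004, 0.138], [0.503, 0.002, 0.115]]
230 [[0.531, -0.004, 0.126], [0.523, 0.003, 0.123], [0.507, 0.005, 0.109]]
233 [[0.53, -0.005, 0.111], [0.521, 0.002, 0.107], [0.513, 0.01, 0.105]]
236 [[0.534, -0.002, 0.104], [0.525, 0.005, 0.101], [0.521, 0.016, 0.106]]
239 [[0.534, -0.001, 0.092], [0.529, 0.009, 0.094], [0.523, 0.017, 0.095]]
242 [[0.539, 0.003, 0.087], [0.529, 0.009, 0.081], [0.521, 0.017, 0.08]]
245 [[0.543, 0.006, 0.081], [0.537, 0.015, 0.081], [0.53, 0.023, 0.08]]
```

View pics/a_wrist.png

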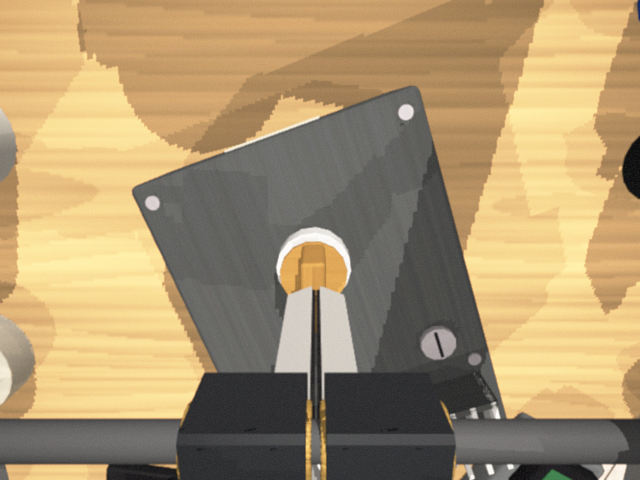

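Run:
```python
from h import *
m=dict(np.load("pics/w1m.npz")); P=cloud(m,np.load("pics/w1.npy"))
for v in range(284,345,5): print(v,[P[v,u].round(3).tolist() for u in(238,245,250,386,392,400)])
for f in("w1m","a_wrist"):
    m=dict(np.load(f"pics/{f}.npz")); print(f,"cam",(-m['R'].T@m['t']).round(4))
m=dict(np.load("pics/a_wrist.npz")); K,R,t=m['K'],m['R'],m['t']
for X in([.5136,.0009,.1083],[.504,.001,.1083],[.504,.001,.14]):
    p=K@(R@X+t); print(X,p[:2]/p[2])
m=dict(np.load("pics/a_wrist.npz"));P=cloud(m,np.load("pics/a_wrist.npy"))
for v in range(284,300,2): print(v,[P[v,u].round(3).tolist() for u in(300,305,310,322,328,335)])
```

```text
284 [[0.611, -0.083, 0.0], [0.578, -0.062, 0.08], [0.578, -0.057, 0.079], [0.578, 0.067, 0.079], [0.578, 0.072, 0.079], [0.578, 0.079, 0.079]]
289 [[0.616, -0.083, 0.001], [0.503, -0.029, 0.267], [0.583, -0.057, 0.08], [0.504, 0.034, 0.267], [0.503, 0.036, 0.268], [0.584, 0.08, 0.078]]
294 [[0.503, -0.031, 0.273], [0.503, -0.028, 0.273], [0.505, -0.027, 0.269], [0.504, 0.033, 0.272], [0.504, 0.035, 0.272], [0.503, 0.038, 0.273]]
299 [[0.503, -0.03, 0.279], [0.503, -0.027, 0.278], [0.506, -0.026, 0.272], [0.504, 0.032, 0.277], [0.503, 0.034, 0.279], [0.503, 0.038, 0.278]]
304 [[0.503, -0.029, 0.283], [0.505, -0.027, 0.279], [0.508, -0.026, 0.273], [0.505, 0.032, 0.28], [0.504, 0.034, 0.282], [0.503, 0.037, 0.283]]
309 [[0.503, -0.028, 0.288], [0.505, -0.026, 0.284], [0.51, -0.026, 0.274], [0.505, 0.031, 0.284], [0.504, 0.033, 0.287], [0.503, 0.036, 0.288]]
314 [[0.503, -0.028, 0.292], [0.506, -0.026, 0.287], [0.511, -0.026, 0.275], [0.506, 0.03, 0.287], [0.504, 0.032, 0.291], [0.504, 0.035, 0.291]]
319 [[0.505, -0.028, 0.293], [0.507, -0.026, 0.288], [0.514, -0.026, 0.275], [0.507, 0.
[... 1431 characters left out ...]
, -0.005, 0.144], [0.504, -0.002, 0.144], [0.503, -0.0, 0.144], [0.503, 0.005, 0.145], [0.503, 0.008, 0.144], [0.521, 0.013, 0.102]]
292 [[0.504, -0.005, 0.146], [0.504, -0.002, 0.146], [0.504, -0.0, 0.145], [0.503, 0.005, 0.147], [0.504, 0.008, 0.146], [0.504, 0.011, 0.146]]
294 [[0.504, -0.005, 0.148], [0.503, -0.002, 0.149], [0.504, -0.0, 0.148], [0.504, 0.005, 0.148], [0.504, 0.008, 0.147], [0.504, 0.011, 0.148]]
296 [[0.504, -0.004, 0.15], [0.504, -0.002, 0.15], [0.504, -0.0, 0.15], [0.504, 0.005, 0.15], [0.504, 0.007, 0.15], [0.504, 0.01, 0.15]]
298 [[0.503, -0.004, 0.153], [0.504, -0.002, 0.152], [0.504, -0.0, 0.151], [0.504, 0.005, 0.152], [0.504, 0.007, 0.152], [0.504, 0.01, 0.153]]
```

The depth picture puts the finger tips at z ≈ 0.142, while the reported TCP is 0.108. The first wrist picture shows the same offset of about 34 mm (0.267 against 0.233). The fingers therefore closed just above the bar's top (0.135) and disturbed nothing. Sideways they agree with the plug to within 1 mm. I'll reopen and go 3.3 cm further down, in steps, watching the force.

```bash
python3 -m inch '[[0,0,0,0,0.5],[0,0,0,0,0.5],[0,0,0,0,0.5],[0,0,0,0,0.5]]'; python3 -m inch '[[0,0,0.7,0,0.5],[0,0,0.7,0,0.5],[0,0,0.7,0,0.5],[0,0,0.6,0,0.5],[0,0,0,0,0.5]]';  python3 -m inch '[[0,0,0.2,0,0.5],[0,0,0.2,0,0.5],[0,0,0.2,0,0.5],[0,0,0,0,0.5]]'; python3 shot.py b wrist; python3 st.py
```

```text
time: 5.55
tool_pos: [0.5137, 0.0009, 0.1083]
ee_rot: [180.0, -0.0, 180.0]
contact_force: [0.3, 0.9, 0.2]
grip_width: 0.0287
time: 6.05
tool_pos: [0.5124, 0.0011, 0.0798]
ee_rot: [180.0, -0.2, 180.0]
contact_force: [0.5, -0.5, 0.2]
grip_width: 0.047
time: 6.45
tool_pos: [0.5135, 0.0009, 0.0752]
ee_rot: [180.0, -0.0, 180.0]
contact_force: [-0.0, 0.1, -0.5]
grip_width: 0.0468
6.5 yaw 179.99 pos [0.5136 0.0009 0.0753] F [-0.7 -0.3 -0.2] M [ 0.023 -0.153  0.022] j6 -99.56 tau6 0.0 w 0.0468
```

View pics/b_wrist.png

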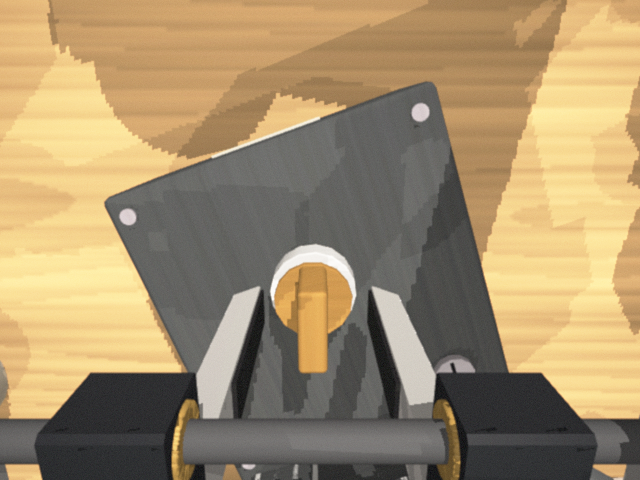

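The fingers now straddle the bar, which is at u≈312 with the finger tips at 262 and 369. I'll lower slightly and close.

```bash
python3 -m inch '[[0,0,0.2,0,0.5],[0,0,0,0,0],[0,0,0,0,0],[0,0,0,0,0],[0,0,0,0,0]]'; python3 -m inch '[[0,0,0,0,0],[0,0,0,0,0],[0,0,0,0,0]]'; python3 st.py
```

```text
time: 7.0
tool_pos: [0.5137, 0.0008, 0.0734]
ee_rot: [-180.0, 0.0, 180.0]
contact_force: [-0.6, 0.9, 0.5]
grip_width: 0.0188
time: 7.3
tool_pos: [0.5137, -0.0001, 0.0735]
ee_rot: [-179.9, 0.0, -180.0]
contact_force: [-0.1, -3.8, -1.3]
grip_width: 0.0122
7.3 yaw -180.0 pos [ 5.137e-01 -1.000e-04  7.350e-02] F [-0.1 -3.8 -1.3] M [-0.809  0.018  0.084] j6 -99.56 tau6 0.042 w 0.0122
```

Gripped at 12.2 mm, which is the bar's thickness. The hand was about 1 mm off in y, so I relieve that and then start turning.

```bash
python3 -m inch '[[0,-0.1,0,0,0],[0,0,0,0,0]]'; python3 st.py; python3 -m inch '[[0,0,0,3,0],[0,0,0,3,0],[0,0,0,3,0],[0,0,0,3,0],[0,0,0,3,0]]'; python3 st.py;python3 -m inch '[[0,0,0,0,0],[0,0,0,0,0]]'; python3 st.py
```

```text
time: 7.5
tool_pos: [0.5137, -0.0002, 0.0735]
ee_rot: [180.0, 0.0, 180.0]
contact_force: [0.8, -2.0, 1.1]
grip_width: 0.0116
7.5 yaw 179.98 pos [ 5.137e-01 -2.000e-04  7.350e-02] F [ 0.8 -2.   1.1] M [-0.439 -0.053  0.002] j6 -99.67 tau6 0.03 w 0.0116
time: 8.0
tool_pos: [0.5138, -0.0003, 0.0735]
ee_rot: [-180.0, 0.0, 164.9]
contact_force: [-0.2, -4.4, 0.3]
grip_width: 0.0115
8.0 yaw 164.88 pos [ 5.138e-01 -3.000e-04  7.350e-02] F [-0.2 -4.4  0.3] M [-0.566 -0.076  0.066] j6 -84.55 tau6 -0.384 w 0.0115
time: 8.2
tool_pos: [0.5138, -0.0003, 0.0735]
ee_rot: [-180.0, 0.0, 165.0]
contact_force: [0.2, -4.1, 1.4]
grip_width: 0.0114
8.2 yaw 165.05 pos [ 5.138e-01 -3.000e-04  7.350e-02] F [ 0.2 -4.1  1.4] M [-0.734  0.028  0.029] j6 -84.72 tau6 -0.025 w 0.0114
```

```bash
python3 -m inch '[[0,0,0,5,0],[0,0,0,5,0],[0,0,0,5,0],[0,0,0,5,0],[0,0,0,5,0]]'>/dev/null; python3 st.py; for i in 1 2 3; do python3 -m inch '[[0,0,0,3,0],[0,0,0,3,0],[0,0,0,3,0],[0,0,0,3,0]]' >/dev/null; python3 st.py; python3 -m inch '[[0,0,0,0,0],[0,0,0,0,0]]' >/dev/null; python3 st.py; done
```

```text
8.7 yaw 139.86 pos [ 0.5136 -0.0006  0.0734] F [ 0.  -4.5  2. ] M [-0.828 -0.     0.031] j6 -59.53 tau6 -0.667 w 0.0116
9.1 yaw 127.94 pos [ 0.5136 -0.0006  0.0734] F [-0.8 -4.   1.9] M [-0.865  0.003  0.06 ] j6 -47.61 tau6 -0.384 w 0.0119
9.3 yaw 128.08 pos [ 0.5136 -0.0006  0.0734] F [-1.4 -5.1  2. ] M [-1.067  0.119  0.025] j6 -47.75 tau6 -0.027 w 0.0117
9.7 yaw 115.96 pos [ 0.5135 -0.0007  0.0734] F [-1.3 -5.5  1.4] M [-1.128  0.194  0.076] j6 -35.63 tau6 -0.384 w 0.0116
9.9 yaw 116.07 pos [ 0.5135 -0.0007  0.0734] F [-1.7 -4.9  1.6] M [-1.139  0.235 -0.053] j6 -35.74 tau6 -0.031 w 0.0119
10.3 yaw 103.96 pos [ 0.5134 -0.0007  0.0734] F [-1.9 -5.1  1.7] M [-1.112  0.225  0.063] j6 -23.63 tau6 -0.384 w 0.0118
10.5 yaw 104.07 pos [ 0.5134 -0.0007  0.0734] F [-1.7 -5.   2.2] M [-1.152  0.234 -0.008] j6 -23.74 tau6 -0.031 w 0.0118
```

```bash
for i in 1 2 3; do python3 -m inch '[[0,0,0,3,0],[0,0,0,3,0],[0,0,0,3,0],[0,0,0,3,0]]' >/dev/null; python3 st.py; python3 -m inch '[[0,0,0,0,0],[0,0,0,0,0]]' >/dev/null; python3 st.py; done
```

```text
10.9 yaw 91.96 pos [ 0.5133 -0.0008  0.0734] F [-2.5 -5.   2.6] M [-1.137  0.333 -0.004] j6 -11.63 tau6 -0.384 w 0.0119
11.1 yaw 92.06 pos [ 0.5133 -0.0008  0.0734] F [-2.2 -5.8  2. ] M [-1.137  0.275 -0.022] j6 -11.73 tau6 -0.031 w 0.0117
11.5 yaw 79.97 pos [ 0.5131 -0.0008  0.0734] F [-2.2 -5.9  2.5] M [-1.201  0.318  0.068] j6 0.37 tau6 -0.385 w 0.012
11.7 yaw 80.07 pos [ 0.5132 -0.0008  0.0734] F [-2.4 -5.4  2.2] M [-1.175  0.366 -0.047] j6 0.26 tau6 -0.032 w 0.012
12.1 yaw 67.97 pos [ 0.5131 -0.0007  0.0734] F [-2.6 -5.6  2.6] M [-1.114  0.423  0.059] j6 12.37 tau6 -0.385 w 0.0115
12.3 yaw 68.07 pos [ 0.5131 -0.0007  0.0734] F [-1.4 -5.8  2.8] M [-1.181  0.402 -0.043] j6 12.26 tau6 -0.032 w 0.0121
```

```bash
python3 shot.py c wrist; for i in 1 2; do python3 -m inch '[[0,0,0,3,0],[0,0,0,3,0],[0,0,0,3,0],[0,0,0,3,0]]' >/dev/null; python3 st.py; python3 -m inch '[[0,0,0,0,0],[0,0,0,0,0]]' >/dev/null; python3 st.py; done
```

```text
12.75 yaw 55.97 pos [ 0.5129 -0.0007  0.0734] F [-2.8 -4.8  2.1] M [-1.149  0.485  0.051] j6 24.37 tau6 -0.386 w 0.0115
12.95 yaw 56.08 pos [ 0.5129 -0.0007  0.0734] F [-2.3 -4.9  3.5] M [-1.164  0.49  -0.065] j6 24.26 tau6 -0.033 w 0.0115
13.35 yaw 43.97 pos [ 0.5129 -0.0007  0.0734] F [-3.1 -5.7  3.1] M [-1.113  0.537  0.073] j6 36.37 tau6 -0.386 w 0.012
13.55 yaw 44.08 pos [ 0.5128 -0.0006  0.0734] F [-2.8 -5.1  3.4] M [-1.123  0.552 -0.055] j6 36.26 tau6 -0.033 w 0.0119
```

View pics/c_wrist.png

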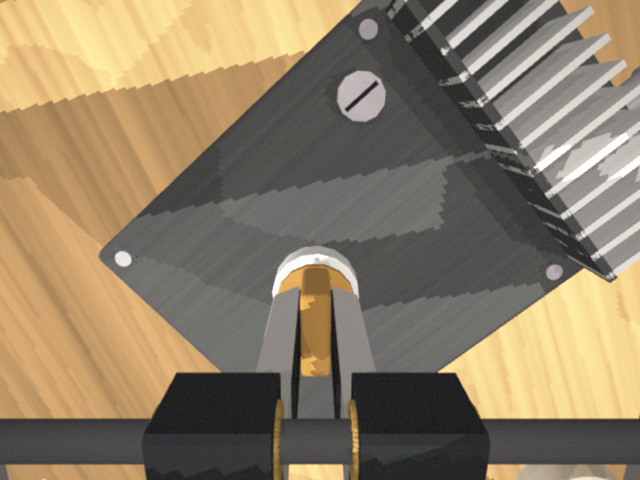

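The bar at (315,320) is held squarely between the fingers and turns with them, now 136° in and still running free.

```bash
for i in 1 2; do python3 -m inch '[[0,0,0,3,0],[0,0,0,3,0],[0,0,0,3,0],[0,0,0,3,0]]' >/dev/null; python3 st.py; python3 -m inch '[[0,0,0,0,0],[0,0,0,0,0]]' >/dev/null; python3 st.py; done
```

```text
13.95 yaw 31.97 pos [ 0.5128 -0.0006  0.0734] F [-2.8 -4.5  3.3] M [-1.095  0.593  0.041] j6 48.37 tau6 -0.387 w 0.0116
14.15 yaw 32.08 pos [ 0.5128 -0.0006  0.0734] F [-2.8 -4.6  3.1] M [-1.102  0.612 -0.069] j6 48.26 tau6 -0.034 w 0.0116
14.55 yaw 19.96 pos [ 5.127e-01 -5.000e-04  7.340e-02] F [-3.6 -4.4  3.4] M [-1.056  0.675  0.1  ] j6 60.37 tau6 -0.387 w 0.0119
14.75 yaw 20.08 pos [ 5.127e-01 -5.000e-04  7.340e-02] F [-2.7 -4.8  3.3] M [-1.058  0.636 -0.023] j6 60.26 tau6 -0.034 w 0.0119
```

```bash
for i in 1 2; do python3 -m inch '[[0,0,0,3,0],[0,0,0,3,0],[0,0,0,3,0],[0,0,0,3,0]]' >/dev/null; python3 st.py; python3 -m inch '[[0,0,0,0,0],[0,0,0,0,0]]' >/dev/null; python3 st.py; done
```

```text
15.15 yaw 7.99 pos [ 5.126e-01 -4.000e-04  7.340e-02] F [-3.7 -3.7  3.7] M [-1.     0.654  0.121] j6 72.35 tau6 -0.259 w 0.0115
15.35 yaw 8.08 pos [ 5.127e-01 -4.000e-04  7.340e-02] F [-2.9 -4.2  3.7] M [-0.96   0.692 -0.008] j6 72.26 tau6 -0.003 w 0.0118
15.75 yaw -3.99 pos [ 5.126e-01 -3.000e-04  7.340e-02] F [-2.5 -3.8  4.2] M [-0.895  0.623  0.241] j6 84.34 tau6 -0.158 w 0.0119
15.95 yaw -3.9 pos [ 5.126e-01 -3.000e-04  7.340e-02] F [-4.  -4.4  3.2] M [-0.905  0.673  0.105] j6 84.24 tau6 0.102 w 0.0118
```

The taper has bitten: held-still torque went from about −0.03 through 0.00 to 0.10 N·m, and 12° gave +0.105, which matches 0.5 N·m/rad. I estimate 0.27 rad past the bite, so about 8° more should give the target torque.

```bash
python3 -m inch '[[0,0,0,2,0],[0,0,0,2,0],[0,0,0,2,0]]' >/dev/null; python3 st.py; python3 -m inch '[[0,0,0,0,0],[0,0,0,0,0]]' >/dev/null; python3 st.py;  python3 -m inch '[[0,0,0,2,0],[0,0,0,0,0]]' >/dev/null; python3 st.py;python3 -m inch '[[0,0,0,0,0],[0,0,0,0,0]]' >/dev/null; python3 st.py
```

```text
16.25 yaw -9.94 pos [ 5.126e-01 -2.000e-04  7.340e-02] F [-3.1 -3.6  4.5] M [-0.88   0.642  0.25 ] j6 90.29 tau6 0.019 w 0.0115
16.45 yaw -9.88 pos [ 5.126e-01 -2.000e-04  7.340e-02] F [-3.7 -3.1  3.7] M [-0.888  0.65   0.181] j6 90.23 tau6 0.197 w 0.012
16.65 yaw -11.9 pos [ 5.126e-01 -2.000e-04  7.340e-02] F [-2.6 -3.2  3.5] M [-0.87   0.693  0.245] j6 92.25 tau6 0.35 w 0.0117
16.85 yaw -11.88 pos [ 5.126e-01 -3.000e-04  7.340e-02] F [-2.2 -4.3  3. ] M [-0.886  0.68   0.2  ] j6 92.22 tau6 0.222 w 0.0114
```

Held still it reads 0.2 N·m at about 0.41 rad past the bite. That is snug and well short of 0.4. I release, raise and look.

```bash
python3 -m inch '[[0,0,0,0,0.5],[0,0,0,0,0.5],[0,0,0,0,0.5],[0,0,0,0,0.5]]';  python3 -m inch '[[0,0,-3,0,0.5],[0,0,-4,0,0.5],[0,0,-4,0,0.5],[0,0,-4,0,0.5],[0,0,0,0,0.5]]'; python3 shot.py d wrist top; python3 st.py
python3 - <<'E'
from h import *
m=dict(np.load("pics/d_wrist.npz")); P=cloud(m,np.load("pics/d_wrist.npy")); 
I=cv2.imread("pics/d_wrist.png"); h=cv2.cvtColor(I,cv2.COLOR_BGR2HSV); br=(h[...,1]>130)&(h[...,0]<25)
for lo,hi in((.128,.145),(.098,.108)):
    s=br&(P[...,2]>lo)&(P[...,2]<hi)&(np.hypot(P[...,0]-.513,P[...,1])<.03); W=P[s]; print(len(W),W.mean(0).round(4),cv2.minAreaRect((W[:,:2]*1000).astype(np.float32)))
s=(P[...,2]>.088)&(P[...,2]<.108)&(np.hypot(P[...,0]-.513,P[...,1])<.03);print(cv2.minEnclosingCircle((P[s][:,:2]*1000).astype(np.float32)))
E
```

```text
time: 17.25
tool_pos: [0.5136, 0.0005, 0.0732]
ee_rot: [-179.9, 0.0, -12.0]
contact_force: [0.3, -0.0, -0.2]
grip_width: 0.0405
time: 17.75
tool_pos: [0.5184, -0.0005, 0.2305]
ee_rot: [-179.9, -0.8, -12.0]
contact_force: [-0.1, -0.9, 0.4]
grip_width: 0.0469
17.85 yaw -11.99 pos [0.5145 0.     0.2245] F [-0.7 -0.2 -0.3] M [ 0.073  0.014 -0.016] j6 92.33 tau6 -0.0 w 0.0469
758 [0.5139 0.0008 0.1341] ((512.9844360351562, 0.8980722427368164), (35.54969787597656, 12.046096801757812), 4.609875679016113)
726 [ 5.138e-01 -5.000e-04  1.026e-01] ((513.869873046875, 0.8438701629638672), (34.63911819458008, 33.97254180908203), 87.69583892822266)
((512.748779296875, 0.7875083088874817), 21.008342742919922)
```

View pics/d_wrist.png

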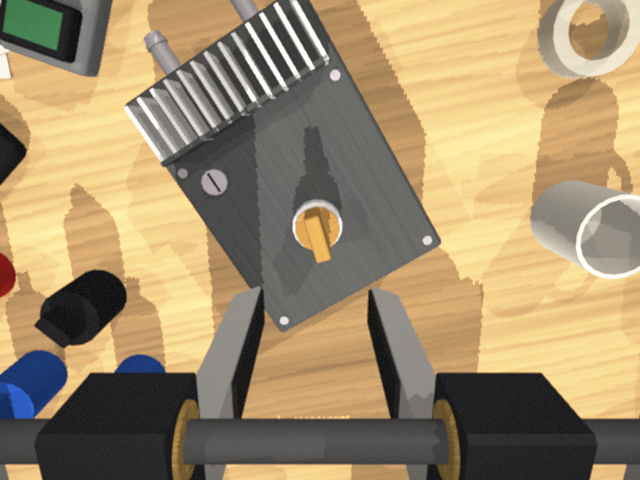

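The plug's bar now sits at +4.6°, having eased back from −12° as described. The pictures agree on the axis at (0.513, 0.001). In this view the black cap is at (85,305). I move over it and turn to its bar heading of about 33.5°.

```bash
python3 -m inch '[[-1.69,-3.97,0,0,0.6],[-1.69,-3.97,0,0,0.6],[-1.69,-3.97,0,0,0.6],[-1.69,-3.97,0,0,0.6],[-1.69,-3.97,0,0,0.6]]'; python3 -m inch '[[-1.69,-3.97,0,0,0.6],[0,0,0,-7.6,0.6],[0,0,0,-7.6,0.6],[0,0,0,-7.6,0.6],[0,0,0,-7.6,0.6]]';  python3 -m inch '[[0,0,0,-7.6,0.6],[0,0,0,-7.5,0.6],[0,0,0,0,0.6]]'; python3 shot.py e wrist; python3 st.py
python3 - <<'E'
from h import *
m=dict(np.load("pics/e_wrist.npz")); P=cloud(m,np.load("pics/e_wrist.npy"))
r=np.hypot(P[...,0]-.465,P[...,1]-.254)
for lo,hi in((.084,.1),(.055,.07)):
    s=(P[...,2]>lo)&(P[...,2]<hi)&(r<.045); W=P[s]; print(len(W),W.mean(0).round(4),cv2.minAreaRect((W[:,:2]*1000).astype(np.float32)),cv2.minEnclosingCircle((W[:,:2]*1000).astype(np.float32)))
E
```

```text
time: 18.35
tool_pos: [0.4701, 0.2129, 0.2207]
ee_rot: [179.9, 0.2, -12.0]
contact_force: [1.3, 0.5, -0.2]
grip_width: 0.0562
time: 18.85
tool_pos: [0.4622, 0.2538, 0.2204]
ee_rot: [-180.0, 0.3, 18.7]
contact_force: [0.2, 0.7, 0.1]
grip_width: 0.0562
time: 19.15
tool_pos: [0.4625, 0.2536, 0.2207]
ee_rot: [-179.9, 0.3, 33.5]
contact_force: [-0.2, 0.1, -0.1]
grip_width: 0.0561
19.2 yaw 33.35 pos [0.4627 0.2536 0.2211] F [0.8 0.2 0.1] M [-0.01   0.02   0.028] j6 75.97 tau6 -0.173 w 0.0565
710 [0.4656 0.2566 0.091 ] ((465.1160583496094, 256.2865905761719), (33.59485626220703, 13.901470184326172), 33.114192962646484) ((465.30206298828125, 255.751220703125), 17.537654876708984)
2595 [0.467  0.2575 0.0633] ((465.0083923339844, 256.1762390136719), (56.83713150024414, 56.98565673828125), 31.569007873535156) ((464.7332763671875, 255.95855712890625), 28.884260177612305)
```

View pics/e_wrist.png

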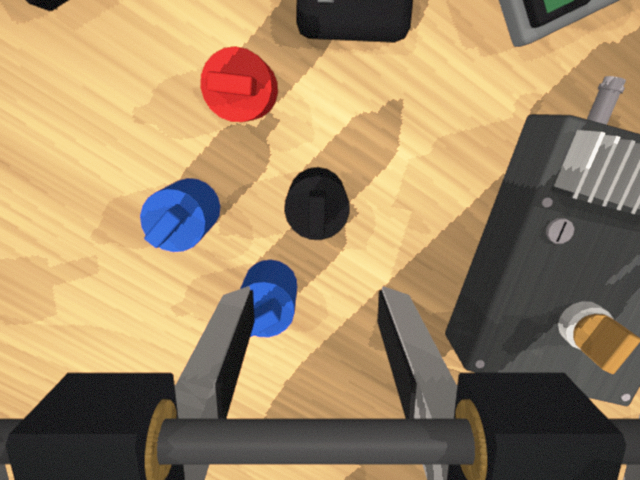

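The black cap is centred at (317,205) with its bar in line with the tool. Measured centre is (0.465, 0.256), heading 33.1°, bar top at 0.091, all as described. I descend so that the true tip height is about 0.068.

```bash
python3 -m inch '[[0.3,0,4,0,0.4],[0,0,4,0,0.4],[0,0,4,0,0.4],[0,0,3,0,0.4],[0,0,2,0,0.4]]'; python3 -m inch '[[0,0,0.6,0,0.4],[0,0,0.6,0,0.4],[0,0,0.5,0,0.4],[0,0,0,0,0.4],[0,0,0,0,0.4]]'; python3 st.py; python3 shot.py f wrist
```

```text
time: 19.7
tool_pos: [0.4635, 0.2546, 0.0494]
ee_rot: [-179.9, 0.3, 33.3]
contact_force: [-0.3, 0.7, -0.3]
grip_width: 0.0377
time: 20.2
tool_pos: [0.4673, 0.2559, 0.0373]
ee_rot: [180.0, -0.1, 33.5]
contact_force: [-0.0, 0.6, 0.0]
grip_width: 0.0377
20.2 yaw 33.48 pos [0.4673 0.2559 0.0373] F [-0.   0.6  0. ] M [ 0.03  -0.012 -0.062] j6 75.91 tau6 0.003 w 0.0377
```

View pics/f_wrist.png

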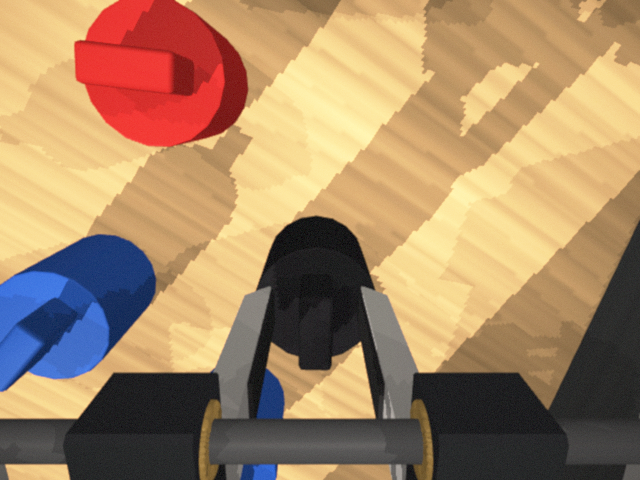

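The cap's bar at (317,325) lies between the fingers. I go down 3 mm more and close.

```bash
python3 -m inch '[[-0.1,0,0.3,0,0.4],[0,0,0,0,0],[0,0,0,0,0],[0,0,0,0,0],[0,0,0,0,0]]'; python3 -m inch '[[0,0,0,0,0],[0,0,0,0,0]]';python3 st.py; python3 -m inch '[[0,0,-1,0,0],[0,0,-2,0,0],[0,0,-4,0,0],[0,0,-4,0,0],[0,0,-4,0,0]]'; python3 -m inch '[[0,0,-1,0,0],[0,0,0,0,0],[0,0,0,0,0]]'; python3 st.py; python3 shot.py g scene wrist
```

```text
time: 20.75
tool_pos: [0.4658, 0.2551, 0.0334]
ee_rot: [180.0, -0.0, 33.5]
contact_force: [0.1, -0.0, 0.3]
grip_width: 0.0135
time: 20.95
tool_pos: [0.4657, 0.2551, 0.0334]
ee_rot: [180.0, -0.0, 33.5]
contact_force: [-0.1, -0.2, 0.5]
grip_width: 0.0141
20.95 yaw 33.5 pos [0.4657 0.2551 0.0334] F [-0.1 -0.2  0.5] M [0.031 0.028 0.023] j6 75.87 tau6 0.003 w 0.0141
time: 21.45
tool_pos: [0.4653, 0.255, 0.1853]
ee_rot: [-180.0, 0.0, 33.5]
contact_force: [0.1, 0.5, -1.3]
grip_width: 0.0136
time: 21.75
tool_pos: [0.4645, 0.2546, 0.1917]
ee_rot: [-180.0, 0.2, 33.5]
contact_force: [0.0, -0.1, -1.1]
grip_width: 0.0134
21.75 yaw 33.49 pos [0.4645 0.2546 0.1917] F [ 0.  -0.1 -1.1] M [-0.044  0.002 -0.046] j6 75.87 tau6 0.001 w 0.0134
```

View pics/g_scene.png

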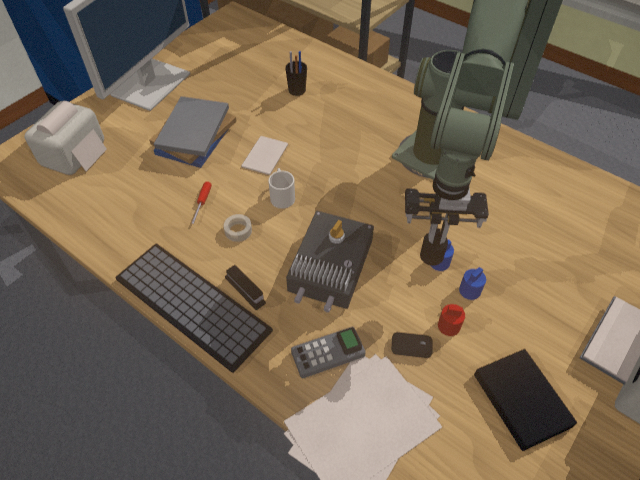

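View pics/g_wrist.png

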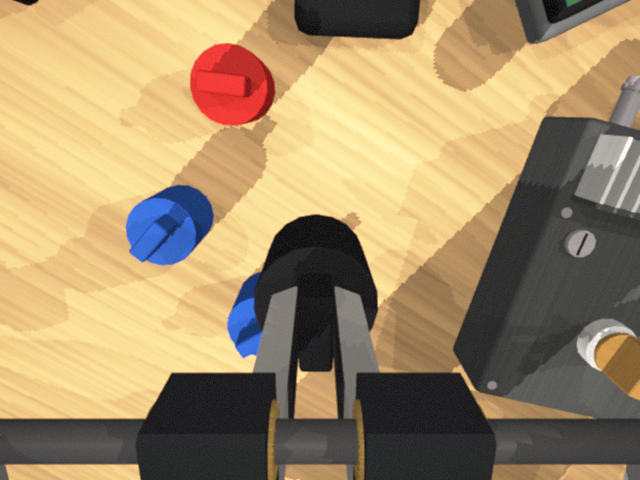

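```bash
cat > cap.py <<'E'
import sys
from h import *
f,x,y,z=sys.argv[1],*map(float,sys.argv[2:5])   # z: rim height
m=dict(np.load(f"pics/{f}.npz")); P=cloud(m,np.load(f"pics/{f}.npy")); I=cv2.imread(f"pics/{f}.png"); V=I.max(2)
r=np.hypot(P[...,0]-x,P[...,1]-y); blk=(V<75)
for lo,hi in((z+.058,z+.069),(z+.005,z+.069)):
    s=blk&(P[...,2]>lo)&(P[...,2]<hi)&(r<.045); W=P[s]; print(len(W),W.mean(0).round(4),"circ",cv2.minEnclosingCircle((W[:,:2]*1000).astype(np.float32)))
s=blk&(r<.035)&(P[...,2]>z+.085)&(P[...,2]<z+.097); W=P[s]; print("bar",len(W),W[:,2].max().round(4),cv2.minAreaRect((W[:,:2]*1000).astype(np.float32)))
E
python3 cap.py g_wrist .465 .256 .158
```

```text
4681 [0.4751 0.2635 0.2206] circ ((463.49395751953125, 255.72601318359375), 28.700090408325195)
7070 [0.478  0.2654 0.2113] circ ((463.49395751953125, 255.72601318359375), 28.700090408325195)
bar 2879 0.2546 ((463.4676818847656, 256.0063171386719), (33.62174606323242, 16.64539337158203), 30.42872428894043)
```

```bash
python3 -m inch '[[-1.25,3.0,-0.5,0,0],[-1.25,3.0,-0.5,0,0],[-1.25,3.0,0,0,0],[-1.25,3.0,0,0,0],[-1.25,3.0,0,0,0]]'; python3 -m inch '[[-1.25,3.0,0,0,0],[-1.25,3.0,0,0,0],[-1.2,2.96,0,0,0],[0,0,0,0,0],[0,0,0,0,0]]'; python3 -m inch '[[0,0,0,0,0],[0,0,0,0,0]]'; python3 st.py; python3 shot.py i scene wrist; python3 cap.py i_wrist .513 .001 .169
python3 - <<'E'
import cv2
cv2.imwrite("pics/i_c.png",cv2.resize(cv2.imread("pics/i_scene.png")[150:310,250:450],(800,600)))
E
```

```text
time: 22.35
tool_pos: [0.495, 0.0942, 0.201]
ee_rot: [-179.9, 0.2, 33.5]
contact_force: [0.4, 0.2, -0.4]
grip_width: 0.0138
time: 22.85
tool_pos: [0.5137, 0.0002, 0.2013]
ee_rot: [-179.8, 0.2, 33.4]
contact_force: [0.3, 0.1, -0.8]
grip_width: 0.0135
time: 23.05
tool_pos: [0.5144, 0.0015, 0.2027]
ee_rot: [-179.9, 0.0, 33.6]
contact_force: [0.0, 0.1, -0.7]
grip_width: 0.0136
23.05 yaw 33.59 pos [0.5144 0.0015 0.2027] F [ 0.   0.1 -0.7] M [-0.102  0.003  0.009] j6 46.92 tau6 0.003 w 0.0136
4785 [0.5258 0.0103 0.2327] circ ((514.2512817382812, 2.6642112731933594), 28.767711639404297)
7190 [0.5286 0.0122 0.223 ] circ ((514.3175048828125, 2.7629566192626953), 28.829702377319336)
bar 2917 0.266 ((514.1669311523438, 2.5563430786132812), (33.674808502197266, 16.697185516357422), 33.90167236328125)
```

View pics/i_c.png

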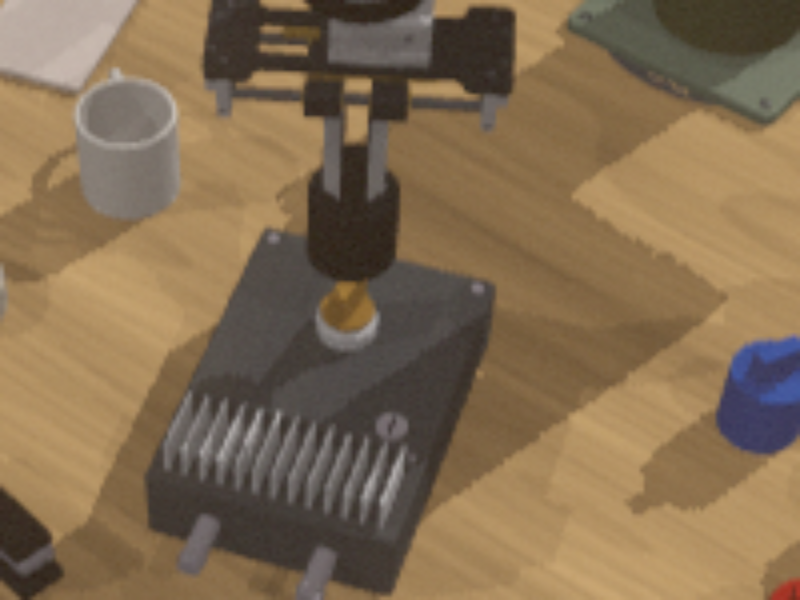

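View pics/i_wrist.png

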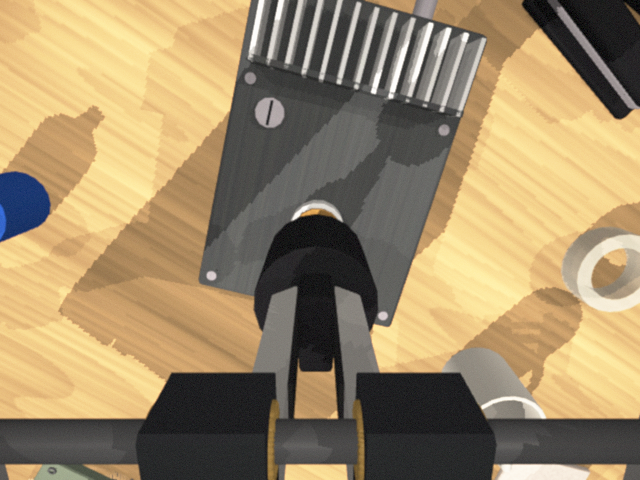

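The cap hangs over the plug with its centre at (0.514, 0.0026), against the axis at (0.5127, 0.0009). I correct that by 2 mm and lower until the rim is just above the plug.

```bash
python3 -m inch '[[-0.23,0.07,1,0,0],[0,0,1,0,0],[0,0,0.6,0,0],[0,0,0,0,0],[0,0,0,0,0]]'; python3 -m inch '[[0,0,0,0,0],[0,0,0,0,0]]';  python3 st.py; python3 shot.py j wrist; python3 cap.py j_wrist .513 .001 .142
```

```text
time: 23.65
tool_pos: [0.5132, -0.0015, 0.177]
ee_rot: [-180.0, 0.0, 33.5]
contact_force: [-0.6, -0.3, -0.7]
grip_width: 0.0136
time: 23.85
tool_pos: [0.5138, -0.0016, 0.1778]
ee_rot: [180.0, -0.0, 33.5]
contact_force: [-0.8, -0.7, -0.6]
grip_width: 0.0139
23.85 yaw 33.49 pos [ 0.5138 -0.0016  0.1778] F [-0.8 -0.7 -0.6] M [-0.016  0.016 -0.03 ] j6 46.67 tau6 0.0 w 0.0139
4876 [0.5252 0.0073 0.2074] circ ((513.3823852539062, -0.4847734570503235), 28.794599533081055)
7223 [0.5278 0.0091 0.1974] circ ((513.374755859375, -0.46414047479629517), 28.81620979309082)
bar 2948 0.239 ((513.3947143554688, -0.4997730255126953), (33.5143928527832, 16.640348434448242), 34.526893615722656)
```

```bash
python3 -m inch '[[0,-0.12,0.6,0,0],[0,0,1,0,0],[0,0,1,0,0],[0,0,0.5,0,0],[0,0,0,0,0]]'; python3 st.py; python3 -m inch '[[0,0,0.8,0,0],[0,0,0.8,0,0],[0,0,0.8,0,0],[0,0,0.3,0,0],[0,0,0,0,0]]'; python3 st.py
```

```text
time: 24.4
tool_pos: [0.5115, -0.0003, 0.1447]
ee_rot: [-179.9, 0.1, 33.5]
contact_force: [-0.3, 0.4, -0.9]
grip_width: 0.0137
24.4 yaw 33.49 pos [ 5.115e-01 -3.000e-04  1.447e-01] F [-0.3  0.4 -0.9] M [-0.009  0.002 -0.014] j6 46.77 tau6 0.001 w 0.0137
time: 24.9
tool_pos: [0.5121, -0.0004, 0.1185]
ee_rot: [-179.9, 0.1, 33.5]
contact_force: [0.6, 0.0, -0.6]
grip_width: 0.0136
24.9 yaw 33.49 pos [ 5.121e-01 -4.000e-04  1.185e-01] F [ 0.6  0.  -0.6] M [-0.035  0.032  0.001] j6 46.77 tau6 0.001 w 0.0136
```

No contact yet, with about 5 mm to go. I continue in small steps until the deck carries the cap.

```bash
python3 -m inch '[[0,0,0.15,0,0],[0,0,0.15,0,0],[0,0,0,0,0]]'>/dev/null; python3 st.py; python3 -m inch '[[0,0,0.1,0,0],[0,0,0,0,0]]'>/dev/null; python3 st.py; python3 -m inch '[[0,0,0.1,0,0],[0,0,0,0,0]]'>/dev/null; python3 st.py
```

```text
25.2 yaw 33.49 pos [ 5.128e-01 -5.000e-04  1.164e-01] F [ 0.1  0.1 -0.9] M [-0.004 -0.025  0.013] j6 46.77 tau6 0.001 w 0.014
25.4 yaw 33.49 pos [ 5.128e-01 -5.000e-04  1.154e-01] F [-0.9  0.7 -1.2] M [-0.003 -0.015  0.03 ] j6 46.77 tau6 0.001 w 0.0138
25.6 yaw 33.5 pos [ 5.127e-01 -5.000e-04  1.142e-01] F [ 0.6 -0.4 -0.2] M [-0.005 -0.03  -0.021] j6 46.77 tau6 0.001 w 0.0138
```

```bash
python3 -m inch '[[0,0,0.07,0,0],[0,0,0,0,0],[0,0,0,0,0]]'>/dev/null; python3 st.py; python3 -m inch '[[0,0,0.07,0,0],[0,0,0,0,0],[0,0,0,0,0]]'>/dev/null; python3 st.py
```

```text
25.9 yaw 33.49 pos [ 5.128e-01 -5.000e-04  1.136e-01] F [ 0.3  0.4 -1.3] M [0.023 0.004 0.05 ] j6 46.77 tau6 0.0 w 0.0138
26.2 yaw 33.49 pos [ 0.513  -0.0006  0.1134] F [-2.   0.   2.7] M [-0.001  0.245  0.079] j6 46.77 tau6 0.005 w 0.0139
```

Contact comes at 0.1134, exactly the predicted deck height, with a light 3 N upward push. I release and retreat.

```bash
python3 -m inch '[[0,0,0,0,0.4],[0,0,0,0,0.4],[0,0,0,0,0.4],[0,0,0,0,0.4]]'; python3 -m inch '[[0,0,-1,0,0.4],[0,0,-3,0,0.4],[0,0,-4,0,0.4],[0,0,-4,0,0.4],[0,0,-2,0,0.4]]'; python3 -m inch '[[0,0,0,0,0.4],[0,0,0,0,0.4],[0,0,0,0,0.4]]'; python3 shot.py k scene wrist top; python3 cap.py k_wrist .513 .001 .08;  python3 - <<'E'
from h import *
cv2.imwrite("pics/k_c.png",cv2.resize(cv2.imread("pics/k_scene.png")[150:310,250:450],(800,600)))
m=dict(np.load("pics/k_wrist.npz")); P=cloud(m,np.load("pics/k_wrist.npy")); V=cv2.imread("pics/k_wrist.png").max(2)
r=np.hypot(P[...,0]-.513,P[...,1]-.001); s=(r<.027)&(P[...,2]>.139)&(P[...,2]<.150); W=P[s]
A=np.c_[W[:,:2]-[.513,.001],np.ones(len(W))]; c=np.linalg.lstsq(A,W[:,2],rcond=None)[0]; print("top plane tilt deg",np.degrees(c[:2]).round(2),"z",c[2].round(4))
s=(r<.02)&(P[...,2]>.165); W=P[s]; A=np.c_[W[:,:2]-[.513,.001],np.ones(len(W))]; c=np.linalg.lstsq(A,W[:,2],rcond=None)[0]; print("bar top tilt",np.degrees(c[:2]).round(2),c[2].round(4))
E
```

```text
time: 26.6
tool_pos: [0.5127, -0.0005, 0.1128]
ee_rot: [-180.0, 0.0, 33.5]
contact_force: [-0.9, 1.0, 0.3]
grip_width: 0.0375
time: 27.1
tool_pos: [0.5148, -0.0008, 0.2582]
ee_rot: [179.7, -0.3, 33.5]
contact_force: [0.7, -0.4, -0.1]
grip_width: 0.0375
time: 27.4
tool_pos: [0.5114, -0.0003, 0.2509]
ee_rot: [-179.9, 0.2, 33.5]
contact_force: [-0.4, -0.3, -0.6]
grip_width: 0.0374
3285 [0.5144 0.0022 0.1433] circ ((511.85791015625, 0.465128630399704), 28.994783401489258)
3868 [0.5171 0.004  0.1388] circ ((511.8314514160156, 0.6204768419265747), 29.033666610717773)
bar 934 0.1735 ((512.1444091796875, 0.5129013061523438), (33.62593078613281, 13.587482452392578), 33.73114776611328)
top plane tilt deg [-0.    0.16] z 0.1434
bar top tilt [ 70.54 -67.17] 0.2709
```

View pics/k_c.png

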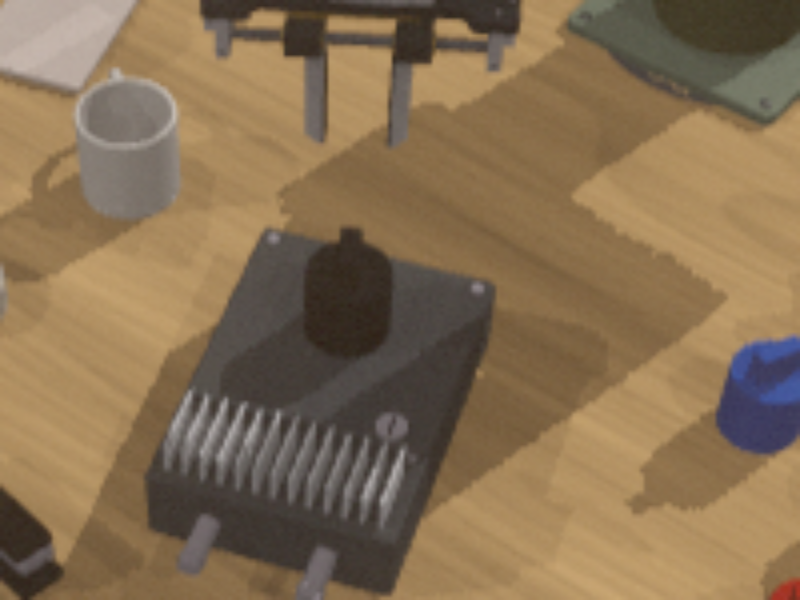

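View pics/k_top.png

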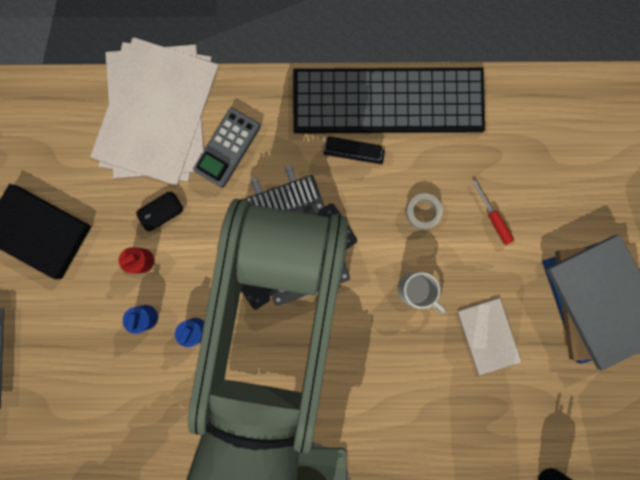

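The cap stands upright on the deck, at (348,300) in the crop. Its top plane is at z = 0.143, against 0.144 expected, with 0.16° of tilt, and it is centred within 1 mm of the axis. In the top view the other things are where they were: red (135,260), blue (140,319) and (191,332), mug (421,290), tape (424,211). The fingers are clear.

```bash
python3 -c "
from bench import sign_off; print(sign_off())"
```

```text
the job is handed in; nothing more can be done
None
```

The filler plug is snug, the black cap stands flat over it on the unit's deck, and I handed the job in at about 27.6 s.

- **Plug:** I turned it clockwise 192° in one grip. It ran free for about 168°, then the torque climbed at the stated rate. I stopped at about 0.2 N·m held still (0.25 in motion), roughly 0.4 rad past the bite and well short of crushing. When released it eased back about 17°, as the description says it does. The eased-back angle is only about 0.1 rad past my bite estimate, so I rely on the torque reached, not the resting angle.
- **Cap:** The rim touched the deck at the predicted height with about 3 N. The last picture has its top at 143 mm (144 expected), tilted 0.16° and centred within about 1 mm of the thread axis. The gripper was clear and the bystanders and the red and blue caps appear unmoved.
- **What disagreed:** The reported TCP was about 34 mm below where the cameras showed the fingertips. My first close on the plug therefore shut on air just above the bar, touching nothing. I used the camera heights from then on, and the later contacts agreed with them.

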